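# Couple the can dolly's drawbar with the ball-lock pin

### The job

The dolly's drawbar is lined up in its yellow coupling fork. Take the red ball-lock pin from the blue rack and, with its yellow thumb button held squeezed in, push it straight down through the aligned holes until its collar is home on the fork, then let go so that the button springs out and the pin is locked.

Things in the scene. Friction and masses are not known exactly. Their poses are not given: they have to be found in the camera images.
- pin_grip (a point): Centre of the ball-lock pin's red grip, 30 (x) by 28 (y) by 48 mm high; the pin stands upright (z up) in a slot of the blue rack, left, among a plain blue-gripped and a black-knobbed pin. A yellow button, 16 wide, 32 high, stands 15 mm out of the +x face: pinch along x at this height (45 mm, 30 pressed) to hold it in. 24 mm below: top of a 6 mm thick, 48 mm wide collar. About 0.2 kg.
- pin_foot (a point): Foot of the pin's steel shank, 105 mm below the grip's centre, 75 mm below the collar's underside. Shank 14 mm across, tapering to 6 in its lowest 14 mm. A brass locking ball, 16 to 26 mm above the foot, stands 14 mm out on +x and draws in flush when the button is pressed. In the rack the collar lies on the plate, 95 mm above the table: lift straight up 80 mm or more to clear it.
- pin_button (a joint): Travel of the yellow button in m: 0 out (ball out, locked), 0.015 flush with the grip (ball in). A spring returns it: 1.5 N starts it, 4 N presses it flush.
- coupling_hole (a point): Centre of the hole's mouth on top of the fixed yellow fork of the steel dolly, right; z up, x to the deck, drawbar along -y. Round 25 mm holes (5 mm chamfer) in line through lug, drawbar eye and lug, 40 mm in all; any turn of the pin fits. Collar home: ball 9 mm clear below, grip centre 30 mm above this point. Deck and towel packs, from 75 mm along x, rise up to 36 mm above it.

How it is judged:
By the outcome, as a careful person would: the job done as asked, in the order asked, and still so for the second after the job is handed in, with the robot touching nothing.
It also fails if it takes over 42 s, if anything falls off the work surface, if the arm or the gripper's body presses on something with over 40 N, if the wrist force passes 120 N, or if a joint passes its speed limit or range.

### The arm

A 7-joint arm with a two-finger parallel gripper is mounted at the origin on the work surface. World frame = base frame: x ahead of the robot, y to its left, z up, the work surface at z = 0. Lengths are in mm, angles in rad, forces in N, time in s.
With the tool pointing down it reaches from about 400 to 750 mm from the base axis. Payload 19.5 kg.
Tool frame: the origin (TCP) lies midway between the tips of the shut fingers; the grasp point (between the pads) lies 19 mm behind it; y points along the fingers, z is the direction in which the jaws open and shut, and the axes are right-handed (so a half turn about y gives the same grasp; the last joint's range is limited). The gripper opens to 85 mm and grips with 20 to 120 N. Pads are 22 mm wide; open, the fingers measure 114 mm over their backs; the gripper's body (76 mm by 85 mm) begins 54 mm behind the grasp point. The pads swing forward as they close: fully open they stand 13 mm farther back than shut.
Start: joints at [-1.206, 0.707, -0.028, 1.485, 0.022, 0.951, -0.075], TCP at [227.497, 528.053, 231.268] pointing down, gripper open.
Joint ranges: [-2.71, 2.71], [-0.32, 2.16], [-1.57, 1.52], [0, 2.45], [-1.46, 4.6], [0, 2.02], [-2.83, 2.83]. Speed limits (rad/s): [1.89, 1.89, 2.57, 2.57, 3.01, 3.01, 3.01].

### API

Orientations are given as a rotation vector (axis times angle).
In Python, from plant import robot gives the robot as it stands. The module is installed in compiled form; this text tells all that it offers.
- The arm moves only by the tool carry_out, never from a script. Its argument "targets" is a list of rows, each an object of numbers: "tx", "ty", "tz": the shift along the tool's x, y, z in cm; "turn": the turn about the tool's y in degrees; "fingers": the finger opening in cm, from 0 to 8.54. In form: [{"tx": .., "ty": .., "tz": .., "turn": .., "fingers": ..}, ...]. A call has 1 to 12 rows; each row is the pose to reach, as a shift and turn from the pose commanded when the call began, along the tool's axes at that moment; what a row does not reach only later rows make up. A row lasts 1/12 s, in which the tool goes at most 41.7 mm and 7.16 degrees, less where a joint would pass 70% of its speed; a pose out of reach is approached as far as the arm can. A call with a gripper value outside its range is refused whole. The fingers move at their own pace and stop on an object; the grip force is fixed at half the most. Time passes only in rows, so rows that repeat a pose let the fingers close. It gives the time, the measured TCP pose, the force and the opening at its end, in the units of the state.
- robot.sense(): the state, without advancing time (a new reading comes with each control period).
- robot.camera(name): name is "side" or "top" or "wrist"; returns (picture, depth): 420x560x3 uint8, red, green, blue; 420x560 float32, mm along the optical axis (not along the pixel's ray), 0 where there is no reading.
- robot.calibration(name): a dict with "camera_matrix" (3x3 intrinsics, pixels), "k1" (the pictures are not rectified: a ray, as slopes to the right and down, at radius r is drawn at 1 + k1 r^2 times it, then the intrinsics apply), "R" (3x3) and "t" (3): a world point X has camera coordinates R X + t; the wrist camera has in their place "T_tool_cam" (4x4, takes a point from camera to tool coordinates, whose origin is the TCP and whose axes are the tool frame's). Camera axes: x right, y down, z forward; pixel columns grow to the right and rows downward; lengths in mm; the calibration is good to about 2 mm. A picture is of the moment at which its call begins: read the wrist's pose just before it. calibration takes no time and is no camera call.
- robot.close_job(): hands the job in, once; it reports no verdict.
The state is a dict: "time": time; "joint_pos": joint angles; "qvel": joint speeds; "joint_efforts": joint torques, N m; "position": TCP position; "orientation": TCP orientation; "force": force on the tool from outside, world axes, zero at the start; "ft_torque": the same for the moment, N m; "opening": finger opening in mm.
Only numpy, scipy, OpenCV 4.12 (cv2) and the standard library are available. Lean on these libraries where they do the work, as an engineer would, in place of code of your own. Each camera call takes 0.05 s, during which the arm holds its last target. There are 200 camera calls.

## Working session

There is one attempt and no reset: what is moved stays moved. The work goes in short steps, Python scripts to look and compute and a tool call to move; the robot and the scene stay as the last step left them, time stands still between calls to the robot, and variables do not carry over. Pictures are saved under pics/ and viewed, about 8 in all and at most 12, crops included, and the job is handed in when it is done.

Besides the shell and the picture viewer there is one more tool, called after "Emit:" by a JSON object that holds its "fn" and its "kwargs", one argument or row to a line. carry_out: Moves the arm, as the interface text tells. Its arguments: {"type":"object","properties":{"targets":{"type":"array"}},"required":["targets"]}

```bash
mkdir -p pics; cat > h.py <<'E'
import numpy as np, cv2
from scipy.spatial.transform import Rotation as Ro
from plant import robot
def grab(name):
    s=robot.sense(); im,d=robot.camera(name); c=robot.calibration(name)
    K=np.array(c["camera_matrix"]);k1=c["k1"]
    if name=="wrist":
        T=np.array(c["T_tool_cam"]);Rt=Ro.from_rotvec(s["orientation"]).as_matrix()
        Rw=Rt@T[:3,:3]; o=Rt@T[:3,3]+np.array(s["position"])
    else:
        R=np.array(c["R"]);t=np.array(c["t"]).ravel(); Rw=R.T;o=-R.T@t
    return dict(im=im,d=d,K=K,k1=k1,Rw=Rw,o=o)
def rays(v,uv):
    uv=np.asarray(uv,float).reshape(-1,1,2)
    n=cv2.undistortPoints(uv,v["K"],np.array([v["k1"],0,0,0,0.])).reshape(-1,2)
    return np.c_[n,np.ones(len(n))]@v["Rw"].T   # scaled to depth 1
def onplane(v,uv,z):
    r=rays(v,uv); return v["o"]+r*((z-v["o"][2])/r[:,2])[:,None]
def cloud(v,mask):
    ys,xs=np.nonzero(mask&(v["d"]>0)); r=rays(v,np.c_[xs,ys]); return v["o"]+r*v["d"][ys,xs][:,None],np.c_[xs,ys]
def hsv(v): return cv2.cvtColor(v["im"],cv2.COLOR_RGB2HSV)
def save(v,n): cv2.imwrite("pics/"+n,v["im"][...,::-1])
E
python3 - <<'E'
from h import *
s=robot.sense(); print(s)
print(np.round(Ro.from_rotvec(s["orientation"]).as_matrix(),3))
ims=[]
for n in["top","side"]:
    v=grab(n); print(n,np.round(v["o"]),np.round(v["Rw"],2).tolist(), v["k1"]); ims.append(v["im"]); np.savez(n+"0.npz",**v)
v=grab("wrist");np.savez("wrist0.npz",**v);save(v,"w0.png")
cv2.imwrite("pics/top0.png",ims[0][...,::-1]);cv2.imwrite("pics/side0.png",ims[1][...,::-1])
E
```

```text
{'time': 0.0, 'joint_pos': array([-1.20572646,  0.70710782, -0.0275955 ,  1.48501514,  0.02202536,
        0.95086505, -0.07550762]), 'qvel': array([ 9.76517381e-04, -1.07582421e-03, -2.50386622e-03, -6.83523660e-05,
       -3.29164609e-04,  9.14962415e-04, -6.02849792e-04]), 'joint_efforts': array([-1.35546929e-04, -8.83214521e+01,  1.23452000e+00, -2.36162835e+01,
        1.69258635e-02,  6.65520929e-03,  3.59150363e-06]), 'position': array([227.40812532, 527.83385447, 230.82108713]), 'orientation': array([-1.54822719,  0.31925238, -0.31901129]), 'force': array([ 0.21754091, -0.4064593 ,  0.13712757]), 'ft_torque': array([ 0.01725767,  0.01654523, -0.02166308]), 'opening': 85.8220987967149}
[[ 0.918 -0.     0.396]
 [-0.396 -0.001  0.918]
 [ 0.    -1.    -0.001]]
top [ 296.  106. 1252.] [[0.02, -0.98, 0.19], [-1.0, -0.02, -0.01], [0.02, -0.19, -0.98]] -0.13544376996782514
side [ 400. -820.  633.] [[0.99, -0.04, 0.11], [-0.11, -0.51, 0.85], [0.02, -0.86, -0.51]] -0.17481769084154
```

View pics/top0.png

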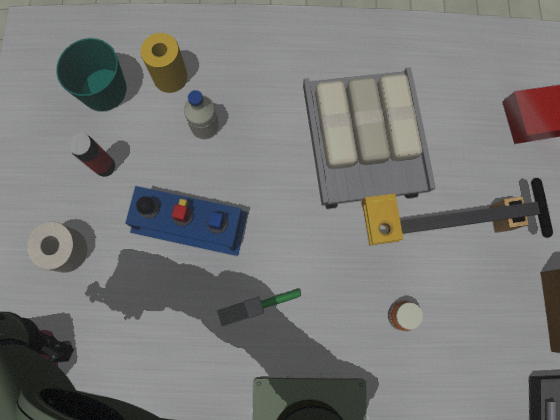

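View pics/side0.png

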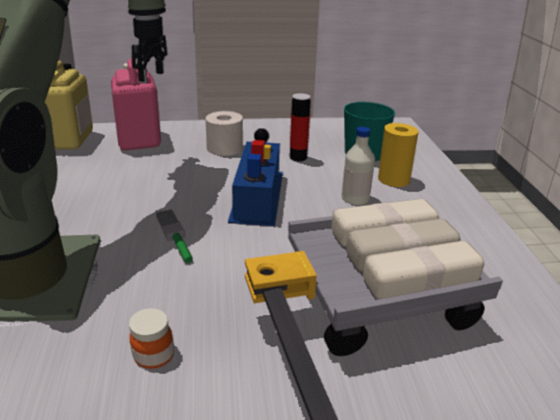

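The top view shows the red grip at about (180,212), its yellow button at (183,202) towards +x, the neighbouring pins at (147,205) and (217,220), and the hole at (384,230). In the side view the grip is at (258,147) and the hole at (266,269).

```bash
python3 - <<'E'
from h import *
for n,box in(("top",(165,195,195,225)),("side",(245,140,275,165))):
    v=dict(np.load(n+"0.npz")); h=hsv(v); H,S,V=h[...,0],h[...,1],h[...,2]
    B=np.zeros(H.shape,bool);B[box[1]:box[3],box[0]:box[2]]=1
    for nm,m in(("red",((H<8)|(H>172))&(S>120)&(V>60)),("yel",(H>18)&(H<35)&(S>120)&(V>80))):
        P,uv=cloud(v,m&B)
        print(n,nm,len(P),uv.mean(0).round(1),"med",np.median(P,0).round(1),"p5",np.percentile(P,5,0).round(1),"p95",np.percentile(P,95,0).round(1))
        if n=="top":
            Q=P[P[:,2]>np.percentile(P[:,2],90)-6]; 
            print("  top face",Q.mean(0).round(1),len(Q), cv2.minAreaRect(Q[:,:2].astype(np.float32)))
# rack direction via top blue
v=dict(np.load("top0.npz"));h=hsv(v);m=(h[...,0]>105)&(h[...,0]<128)&(h[...,1]>120);m[:170]=0;m[270:]=0;m[:,:110]=0;m[:,260:]=0
P,_=cloud(v,m);Q=P[(P[:,2]>85)&(P[:,2]<103)];print("rack",cv2.minAreaRect(Q[:,:2].astype(np.float32)),np.median(Q[:,2]))
# fork
for n,box in(("top",(355,190,410,250)),("side",(235,245,325,310))):
    v=dict(np.load(n+"0.npz"));h=hsv(v);m=(h[...,0]>15)&(h[...,0]<35)&(h[...,1]>120)&(h[...,2]>100)
    B=np.zeros(m.shape,bool);B[box[1]:box[3],box[0]:box[2]]=1
    P,uv=cloud(v,m&B);zt=np.percentile(P[:,2],80);Q=P[abs(P[:,2]-zt)<5];print(n,"fork top z",zt,np.median(Q[:,2]),cv2.minAreaRect(Q[:,:2].astype(np.float32)))
    mm=((m&B)*255).astype(np.uint8);cs,hi=cv2.findContours(mm,cv2.RETR_CCOMP,cv2.CHAIN_APPROX_NONE)
    for c,hh in zip(cs,hi[0]):
        if hh[3]>=0 and len(c)>10:
            e=cv2.fitEllipse(c);print(" hole",e,onplane(v,[e[0]],np.median(Q[:,2])).round(1))
E
```

```text
top red 185 [179.1 212.4] med [493.3 297.1 149.4] p5 [480.6 284.5 125.2] p95 [507.  309.8 153. ]
  top face [495.1 296.7 150. ] 155 ((495.4142761230469, 297.10430908203125), (27.666641235351562, 27.949811935424805), 77.14262390136719)
top yel 41 [182.4 202. ] med [517.6 292.2 142. ] p5 [510.4 285.7 138.1] p95 [524.  298.1 148.5]
  top face [516.4 291.8 143.9] 28 ((516.8082275390625, 291.9171447753906), (15.154415130615234, 13.389820098876953), 75.83936309814453)
side red 162 [257.8 147. ] med [494.3 285.  142.1] p5 [480.5 279.1 118.5] p95 [506.4 304.6 150.5]
side yel 81 [266.6 151.2] med [515.9 285.2 129.1] p5 [509.  281.5 111.7] p95 [521.1 294.9 142.1]
rack ((495.2081298828125, 297.83233642578125), (248.6302032470703, 89.64408111572266), 78.75626373291016) 95.95340166441213
top fork top z 122.35515347445194 121.03959966050547 ((494.4962158203125, -153.549072265625), (104.01030731201172, 70.26500701904297), 8.662626266479492)
 hole ((384.6766052246094, 228.1964111328125), (11.499802589416504, 12.581584930419922), 120.60125732421875) [[ 471.4 -155.1  121. ]]
side fork top z 120.21213514519036 119.58930478182106 ((494.58917236328125, -153.97653198242188), (106.21788024902344, 75.59258270263672), 8.495569229125977)
 hole ((266.3108215332031, 271.3815002441406), (7.2861199378967285, 15.263847351074219), 93.4736557006836) [[ 471.2 -164.7  119.6]]
```

View pics/w0.png

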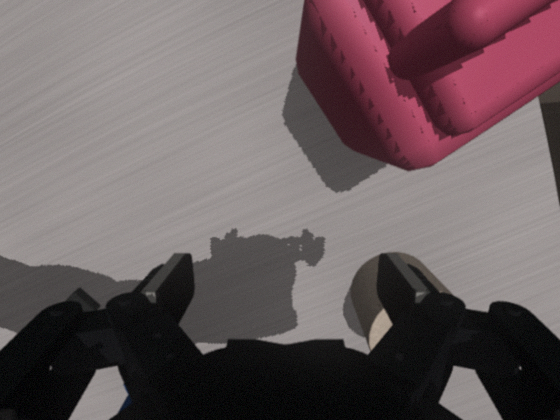

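The wrist view only shows clutter under the start pose: a pink can at top right, nothing relevant. The two fixed views agree on the grip, centre about (495,297,125), with pin x yaw about -12°. I'll hover over the pin with the jaws turned to its x axis.

Emit:
{"fn": "carry_out", "kwargs": {
  "targets": [
    {"tx": 3.5, "ty": 0, "tz": -1.1, "turn": 7, "fingers": 7.5},
    {"tx": 7, "ty": 0, "tz": -2.2, "turn": 14, "fingers": 7.5},
    {"tx": 10.5, "ty": 0, "tz": -3.3, "turn": 21, "fingers": 7.5},
    {"tx": 14, "ty": 0, "tz": -4.4, "turn": 28, "fingers": 7.5},
    {"tx": 17.5, "ty": 0, "tz": -5.5, "turn": 35, "fingers": 7.5},
    {"tx": 21, "ty": 0, "tz": -6.6, "turn": 42, "fingers": 7.5},
    {"tx": 24.5, "ty": 0, "tz": -7.7, "turn": 49, "fingers": 7.5},
    {"tx": 28, "ty": 0, "tz": -8.8, "turn": 56, "fingers": 7.5},
    {"tx": 31, "ty": 0, "tz": -9.8, "turn": 63, "fingers": 7.5},
    {"tx": 33, "ty": 0, "tz": -10.3, "turn": 70, "fingers": 7.5},
    {"tx": 33.7, "ty": 0, "tz": -10.6, "turn": 76, "fingers": 7.5},
    {"tx": 33.7, "ty": 0, "tz": -10.6, "turn": 78.7, "fingers": 7.5}
  ]
}}

```text
time: 1.15
position: [496.5, 295.3, 231.0]
orientation: [-1.098, 1.368, -1.37]
force: [0.5, 0.0, 1.0]
opening: 74.7
```

```bash
python3 - <<'E'
from h import *
s=robot.sense(); print(s["time"],s["position"],s["joint_pos"].round(2),s["opening"]);print(np.round(Ro.from_rotvec(s["orientation"]).as_matrix(),3))
c=robot.calibration("wrist");print(np.round(c["T_tool_cam"],2))
v=grab("wrist");save(v,"w1.png");np.savez("w1.npz",**v)
h=hsv(v);H,S,V=h[...,0],h[...,1],h[...,2]
for nm,m in(("red",((H<8)|(H>172))&(S>120)&(V>60)),("yel",(H>18)&(H<35)&(S>120)&(V>80))):
    P,uv=cloud(v,m)
    if len(P)<30: print(nm,len(P));continue
    ok=(abs(P[:,:2]-[500,297])<50).all(1)&(P[:,2]>105);P=P[ok];Q=P[P[:,2]>np.percentile(P[:,2],95)-4]
    print(nm,len(P),Q.mean(0).round(1),cv2.minAreaRect(Q[:,:2].astype(np.float32)))
E
```

```text
1.15 [496.51812117 295.33392627 231.01537022] [-0.75  0.74  0.33  1.48 -0.27  0.97 -0.57] 74.7400190465419
[[-0.217  0.     0.976]
 [-0.976 -0.001 -0.217]
 [ 0.001 -1.     0.001]]
[[  -0.      0.97    0.26  -64.96]
 [  -0.     -0.26    0.97 -142.57]
 [   1.      0.      0.      0.23]
 [   0.      0.      0.      1.  ]]
red 1646 [496.5 298.6 148.7] ((496.1080627441406, 298.13580322265625), (27.547950744628906, 28.908740997314453), 77.68019104003906)
yel 442 [518.3 293.4 141. ] ((517.9695434570312, 293.12030029296875), (15.751603126525879, 14.703262329101562), 79.15319061279297)
```

View pics/w1.png

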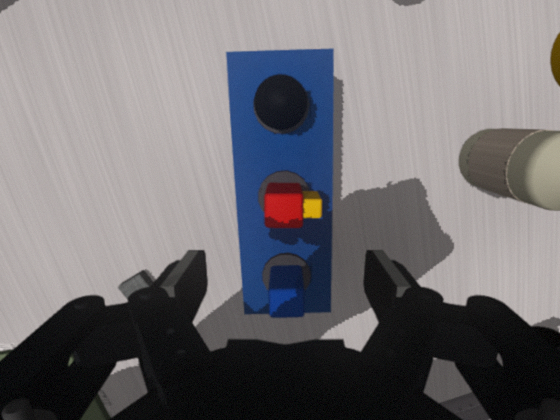

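The wrist view shows the red grip at (284,205) and the button at (312,205), pressed from the right jaw's side. The neighbours stay clear of the jaw line. Depth puts the grip at about (496,298), so I descend with a 1 mm correction.

Emit:
{"fn": "carry_out", "kwargs": {
  "targets": [
    {"tx": -0.1, "ty": 2, "tz": 0.1, "turn": 0, "fingers": 7.5},
    {"tx": -0.1, "ty": 5, "tz": 0.1, "turn": 0, "fingers": 7.5},
    {"tx": -0.1, "ty": 8, "tz": 0.1, "turn": 0, "fingers": 7.5},
    {"tx": -0.1, "ty": 10.5, "tz": 0.1, "turn": 0, "fingers": 7.5},
    {"tx": -0.1, "ty": 12, "tz": 0.1, "turn": 0, "fingers": 7.5},
    {"tx": -0.1, "ty": 12.5, "tz": 0.1, "turn": 0, "fingers": 7.5},
    {"tx": -0.1, "ty": 12.5, "tz": 0.1, "turn": 0, "fingers": 7.5},
    {"tx": -0.1, "ty": 12.5, "tz": 0.1, "turn": 0, "fingers": 7.5}
  ]
}}

```text
time: 1.87
position: [496.4, 298.3, 107.0]
orientation: [-1.102, 1.361, -1.361]
force: [0.5, -0.2, -0.5]
opening: 74.9
```

Emit:
{"fn": "carry_out", "kwargs": {
  "targets": [
    {"tx": 0, "ty": 0, "tz": 0, "turn": 0, "fingers": 5.5},
    {"tx": 0, "ty": 0, "tz": 0, "turn": 0, "fingers": 4.5},
    {"tx": 0, "ty": 0, "tz": 0, "turn": 0, "fingers": 3.5},
    {"tx": 0, "ty": 0, "tz": 0, "turn": 0, "fingers": 2.5},
    {"tx": 0, "ty": 0, "tz": 0, "turn": 0, "fingers": 2},
    {"tx": 0, "ty": 0, "tz": 0, "turn": 0, "fingers": 2},
    {"tx": 0, "ty": 0, "tz": 0, "turn": 0, "fingers": 2},
    {"tx": 0, "ty": 0, "tz": 0, "turn": 0, "fingers": 2}
  ]
}}

```text
time: 2.53
position: [496.2, 298.4, 107.1]
orientation: [-1.102, 1.362, -1.361]
force: [-3.4, 0.1, 10.6]
opening: 29.6
```

Gripped at 29.6 mm, so the button is flush. I'll lift straight up 160 mm.

Emit:
{"fn": "carry_out", "kwargs": {
  "targets": [
    {"tx": 0, "ty": -1, "tz": 0, "turn": 0, "fingers": 2},
    {"tx": 0, "ty": -3, "tz": 0, "turn": 0, "fingers": 2},
    {"tx": 0, "ty": -5, "tz": 0, "turn": 0, "fingers": 2},
    {"tx": 0, "ty": -7, "tz": 0, "turn": 0, "fingers": 2},
    {"tx": 0, "ty": -9, "tz": 0, "turn": 0, "fingers": 2},
    {"tx": 0, "ty": -11, "tz": 0, "turn": 0, "fingers": 2},
    {"tx": 0, "ty": -13, "tz": 0, "turn": 0, "fingers": 2},
    {"tx": 0, "ty": -15, "tz": 0, "turn": 0, "fingers": 2},
    {"tx": 0, "ty": -16, "tz": 0, "turn": 0, "fingers": 2},
    {"tx": 0, "ty": -16, "tz": 0, "turn": 0, "fingers": 2}
  ]
}}

```text
time: 3.37
position: [496.7, 298.3, 268.9]
orientation: [-1.099, 1.361, -1.362]
force: [0.1, -0.4, -2.4]
opening: 29.8
```

```bash
python3 - <<'E'
from h import *
s=robot.sense(); print(s["time"],s["position"],s["force"],s["opening"])
v=grab("wrist");save(v,"w2.png");a=v["im"]
w=grab("side");b=w["im"];cv2.imwrite("pics/j2.png",np.hstack([a[:,:,::-1][::1,80:480],b[:,:,::-1][:300+120,130:530]]))
E
```

```text
3.3667 [496.73568285 298.2520105  268.92355193] [ 0.09233124 -0.3654038  -2.44465462] 29.809893021888787
```

View pics/j2.png

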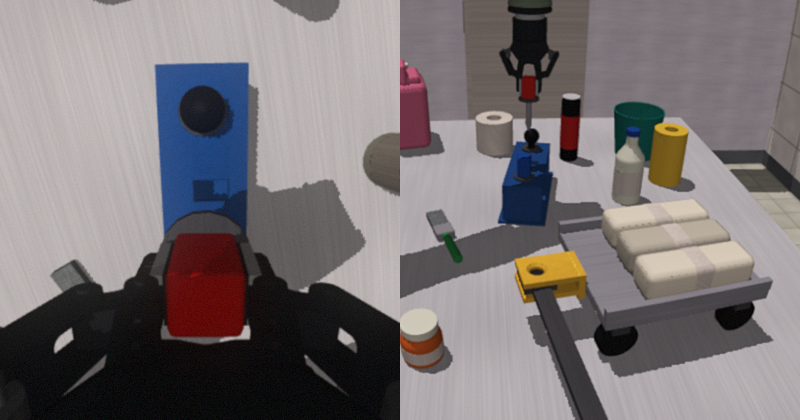

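The pin hangs straight in the jaws, grip at (205,285) in the left crop and shank vertical at (528,110) on the right. Next I carry it slightly past the hole so the wrist camera can see the hole.

Emit:
{"fn": "carry_out", "kwargs": {
  "targets": [
    {"tx": 1.5, "ty": 0, "tz": 0.2, "turn": 0, "fingers": 2},
    {"tx": 4, "ty": 0, "tz": 0.6, "turn": 0, "fingers": 2},
    {"tx": 7, "ty": 0, "tz": 1.0, "turn": 0, "fingers": 2},
    {"tx": 10, "ty": 0, "tz": 1.4, "turn": 0, "fingers": 2},
    {"tx": 13, "ty": 0, "tz": 1.9, "turn": 0, "fingers": 2},
    {"tx": 16, "ty": 0, "tz": 2.3, "turn": 0, "fingers": 2},
    {"tx": 19, "ty": 0, "tz": 2.8, "turn": 0, "fingers": 2},
    {"tx": 22, "ty": 0, "tz": 3.2, "turn": 0, "fingers": 2},
    {"tx": 25, "ty": 0, "tz": 3.6, "turn": 0, "fingers": 2},
    {"tx": 28, "ty": 0, "tz": 4.1, "turn": 0, "fingers": 2},
    {"tx": 31, "ty": 0, "tz": 4.5, "turn": 0, "fingers": 2},
    {"tx": 34, "ty": 0, "tz": 4.9, "turn": 0, "fingers": 2}
  ]
}}

```text
time: 4.47
position: [472.6, -46.0, 265.6]
orientation: [-1.104, 1.363, -1.361]
force: [0.2, -0.7, -1.3]
opening: 29.1
```

Emit:
{"fn": "carry_out", "kwargs": {
  "targets": [
    {"tx": 3, "ty": 0, "tz": 0.4, "turn": 0, "fingers": 2},
    {"tx": 6, "ty": 0, "tz": 0.9, "turn": 0, "fingers": 2},
    {"tx": 9, "ty": 0, "tz": 1.3, "turn": 0, "fingers": 2},
    {"tx": 12, "ty": 0, "tz": 1.8, "turn": 0, "fingers": 2},
    {"tx": 14.5, "ty": 0, "tz": 2.1, "turn": 0, "fingers": 2},
    {"tx": 16.2, "ty": 0, "tz": 2.4, "turn": 0, "fingers": 2},
    {"tx": 16.9, "ty": 0, "tz": 2.5, "turn": 0, "fingers": 2},
    {"tx": 16.9, "ty": 0, "tz": 2.5, "turn": 0, "fingers": 2},
    {"tx": 16.9, "ty": 0, "tz": 2.5, "turn": 0, "fingers": 2},
    {"tx": 16.9, "ty": 0, "tz": 2.5, "turn": 0, "fingers": 2}
  ]
}}

```text
time: 5.3
position: [462.9, -213.8, 266.1]
orientation: [-1.103, 1.362, -1.36]
force: [-0.2, -0.2, -2.1]
opening: 29.2
```

```bash
python3 - <<'E'
from h import *
s=robot.sense(); print(s["time"],s["position"],s["force"],s["opening"]);print(np.round(Ro.from_rotvec(s["orientation"]).as_matrix(),3))
v=grab("wrist");np.savez("w3.npz",**v);save(v,"w3.png")
w=grab("side");np.savez("s3.npz",**w)
h=hsv(v);m=(h[...,0]>15)&(h[...,0]<35)&(h[...,1]>120)&(h[...,2]>80)
P,uv=cloud(v,m);Q=P[(P[:,2]>105)&(P[:,2]<135)];zt=np.median(Q[:,2]);print("z",zt,cv2.minAreaRect(Q[:,:2].astype(np.float32)))
cs,hi=cv2.findContours((m*255).astype(np.uint8),cv2.RETR_CCOMP,cv2.CHAIN_APPROX_NONE)
for c,hh in zip(cs,hi[0]):
    if len(c)>40:
        e=cv2.fitEllipse(c);print(hh[3]>=0,len(c),np.round(e[0],1),np.round(e[1],1),onplane(v,[e[0]],zt).round(1))
E
```

```text
5.3 [ 462.88319313 -213.77492566  266.06116442] [-0.17368261 -0.22636114 -2.08350205] 29.24617562982923
[[-0.207 -0.     0.978]
 [-0.978  0.001 -0.207]
 [-0.001 -1.    -0.001]]
z 119.91645482874566 ((496.142578125, -154.95372009277344), (105.20025634765625, 72.23943328857422), 8.88519287109375)
False 41 [391.9 365.4] [ 5.9 20.2] [[ 542.8 -435.5  119.9]]
False 359 [307.3 123.8] [ 89.8 139.6] [[ 496.7 -152.7  119.9]]
True 74 [283.4 133.2] [25.6 26.2] [[ 473.7 -156.4  119.9]]
```

View pics/w3.png

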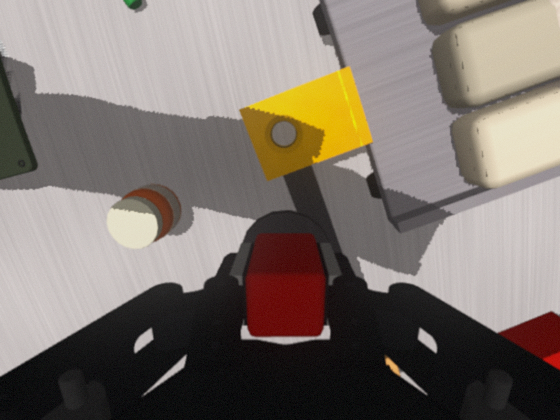

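The fork and hole are clear at (283,133), and the shank is behind the grip at (285,285). The hole is at about (473.5,-156,120) from the wrist and (471.4,-155) from the top, which is well within the 5.5 mm clearance. I'll check how the pin sits in the hand and whether the shank is upright.

```bash
python3 - <<'E'
from h import *
v=dict(np.load("w3.npz"));h=hsv(v);tcp=np.array([462.9,-213.8,266.1])
m=((h[...,0]<8)|(h[...,0]>172))&(h[...,1]>120)&(h[...,2]>40);m[:225]=0;m[345:]=0;m[:,:235]=0;m[:,335:]=0
P,_=cloud(v,m);Q=P[P[:,2]>np.percentile(P[:,2],90)-4];print("grip top",cv2.minAreaRect(Q[:,:2].astype(np.float32)),Q[:,2].mean(),"tcp",tcp)
w=dict(np.load("s3.npz"));save(w,"s3.png")
# points in side depth near tool axis
P,uv=cloud(w,w["d"]>0);near=(np.hypot(P[:,0]-tcp[0],P[:,1]-tcp[1])<35)&(P[:,2]>165)&(P[:,2]<330)
for z in range(170,310,10):
    q=near&(abs(P[:,2]-z)<5)
    if q.sum()>3:print(z,q.sum(),"x mid",((P[q,0].min()+P[q,0].max())/2).round(1),"w",np.ptp(P[q,0]).round(1),"ymin",P[q,1].min().round(1))
print("foot z",P[near&(np.hypot(P[:,0]-tcp[0],P[:,1]-tcp[1])<15)][:,2].min())
E
```

```text
grip top ((463.19287109375, -214.06265258789062), (27.830053329467773, 30.30267906188965), 78.57438659667969) 307.5255450660046 tcp [ 462.9 -213.8  266.1]
180 12 x mid 461.7 w 6.0 ymin -220.7
190 36 x mid 461.7 w 12.0 ymin -222.2
200 61 x mid 461.5 w 14.9 ymin -223.7
210 56 x mid 462.2 w 13.4 ymin -223.7
220 56 x mid 461.9 w 13.4 ymin -223.8
230 59 x mid 461.9 w 13.0 ymin -223.5
240 45 x mid 461.7 w 12.8 ymin -225.0
250 17 x mid 462.4 w 43.6 ymin -238.8
260 309 x mid 462.1 w 47.2 ymin -240.6
270 181 x mid 460.9 w 50.5 ymin -233.5
280 261 x mid 463.0 w 57.2 ymin -233.9
290 263 x mid 462.8 w 56.7 ymin -232.6
300 277 x mid 462.0 w 57.7 ymin -232.8
foot z 178.6221194104981
```

The pin is vertical, the ball is flush (shank about 14 mm throughout) and the foot is at z≈179. Moving back over the hole.

Emit:
{"fn": "carry_out", "kwargs": {
  "targets": [
    {"tx": -1.5, "ty": 0, "tz": 0, "turn": 0, "fingers": 2},
    {"tx": -3.5, "ty": 0, "tz": -0.1, "turn": 0, "fingers": 2},
    {"tx": -5.0, "ty": 0, "tz": -0.2, "turn": 0, "fingers": 2},
    {"tx": -5.8, "ty": 0, "tz": -0.2, "turn": 0, "fingers": 2},
    {"tx": -5.8, "ty": 1, "tz": -0.2, "turn": 0, "fingers": 2},
    {"tx": -5.8, "ty": 2.5, "tz": -0.2, "turn": 0, "fingers": 2},
    {"tx": -5.8, "ty": 3.5, "tz": -0.2, "turn": 0, "fingers": 2},
    {"tx": -5.8, "ty": 3.9, "tz": -0.2, "turn": 0, "fingers": 2},
    {"tx": -5.8, "ty": 3.9, "tz": -0.2, "turn": 0, "fingers": 2},
    {"tx": -5.8, "ty": 3.9, "tz": -0.2, "turn": 0, "fingers": 2}
  ]
}}

```text
time: 6.23
position: [472.9, -158.1, 227.7]
orientation: [-1.103, 1.362, -1.362]
force: [-0.6, 0.1, -1.3]
opening: 29.6
```

```bash
python3 - <<'E'
from h import *
s=robot.sense(); print(s["time"],s["position"],s["force"],s["opening"]);print(np.round(Ro.from_rotvec(s["orientation"]).as_matrix(),3))
w=grab("side");cv2.imwrite("pics/s4.png",cv2.resize(w["im"][180:320,200:360,::-1],None,fx=4,fy=4,interpolation=cv2.INTER_CUBIC))
E
```

```text
6.2333 [ 472.93893128 -158.07621392  227.68501021] [-0.57097735  0.12138731 -1.327469  ] 29.55373065007612
[[-0.208  0.     0.978]
 [-0.978 -0.    -0.208]
 [ 0.    -1.     0.   ]]
```

View pics/s4.png

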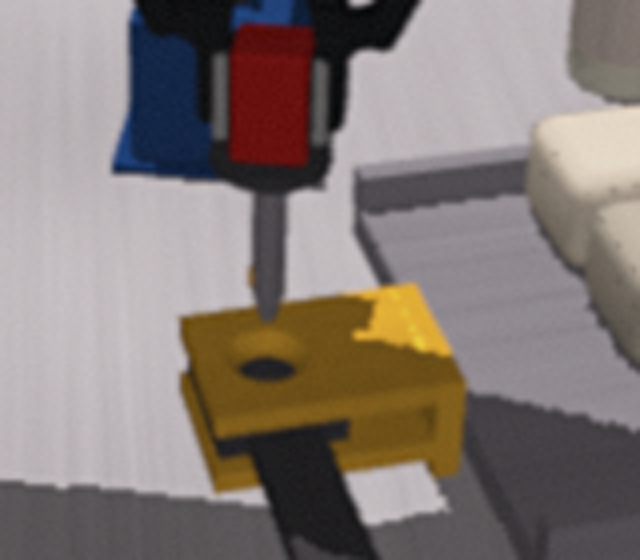

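The foot at (268,318) is directly above the hole mouth at (268,353). A small brass speck shows at the shank's -x side, only 2–3 mm proud. I'll compare by projection.

```bash
python3 - <<'E'
from h import *
v=dict(np.load("side0.npz"))
print("hole from side, chamfer centre",onplane(v,[[200+269/4,180+354/4],[200+268/4,180+345/4]],120).round(1))
R=v["Rw"].T;t=-R@v["o"]
p=lambda X:cv2.projectPoints(np.array([X],float),cv2.Rodrigues(R)[0],t,v["K"],np.array([v["k1"],0,0,0,0.]))[0].ravel()
for X in((473.2,-156.2,120),(473,-158,139.5),(473,-158,240)):q=p(X);print(X,((q-[200,180])*4).round(0))
E
```

```text
hole from side, chamfer centre [[ 473.4 -157.7  120. ]
 [ 473.6 -151.6  120. ]]
(473.2, -156.2, 120) [268. 352.]
(473, -158, 139.5) [269. 316.]
(473, -158, 240) [273. 104.]
```

Three views agree on the hole at (473.3,-157). Shift 1 mm and descend in stages.

Emit:
{"fn": "carry_out", "kwargs": {
  "targets": [
    {"tx": -0.1, "ty": 0.5, "tz": 0, "turn": 0, "fingers": 2},
    {"tx": -0.1, "ty": 1.5, "tz": 0, "turn": 0, "fingers": 2},
    {"tx": -0.1, "ty": 2.5, "tz": 0, "turn": 0, "fingers": 2},
    {"tx": -0.1, "ty": 3.5, "tz": 0, "turn": 0, "fingers": 2},
    {"tx": -0.1, "ty": 4.5, "tz": 0, "turn": 0, "fingers": 2},
    {"tx": -0.1, "ty": 5, "tz": 0, "turn": 0, "fingers": 2},
    {"tx": -0.1, "ty": 5, "tz": 0, "turn": 0, "fingers": 2}
  ]
}}

```text
time: 6.87
position: [472.8, -156.9, 176.6]
orientation: [-1.103, 1.363, -1.361]
force: [-0.4, 0.4, -1.0]
opening: 29.4
```

Emit:
{"fn": "carry_out", "kwargs": {
  "targets": [
    {"tx": 0, "ty": 0.7, "tz": 0, "turn": 0, "fingers": 2},
    {"tx": 0, "ty": 1.5, "tz": 0, "turn": 0, "fingers": 2},
    {"tx": 0, "ty": 2.3, "tz": 0, "turn": 0, "fingers": 2},
    {"tx": 0, "ty": 3.1, "tz": 0, "turn": 0, "fingers": 2},
    {"tx": 0, "ty": 3.7, "tz": 0, "turn": 0, "fingers": 2},
    {"tx": 0, "ty": 4.0, "tz": 0, "turn": 0, "fingers": 2},
    {"tx": 0, "ty": 4.0, "tz": 0, "turn": 0, "fingers": 2}
  ]
}}

```text
time: 7.45
position: [472.8, -157.0, 136.6]
orientation: [-1.103, 1.363, -1.361]
force: [0.4, 0.1, -1.9]
opening: 29.6
```

Free so far, about 4 mm left by estimate. I'll press gently onto the fork.

Emit:
{"fn": "carry_out", "kwargs": {
  "targets": [
    {"tx": 0, "ty": 0.1, "tz": 0, "turn": 0, "fingers": 2},
    {"tx": 0, "ty": 0.2, "tz": 0, "turn": 0, "fingers": 2},
    {"tx": 0, "ty": 0.3, "tz": 0, "turn": 0, "fingers": 2},
    {"tx": 0, "ty": 0.4, "tz": 0, "turn": 0, "fingers": 2},
    {"tx": 0, "ty": 0.4, "tz": 0, "turn": 0, "fingers": 2}
  ]
}}

```text
time: 7.87
position: [473.0, -157.0, 133.3]
orientation: [-1.103, 1.362, -1.362]
force: [-0.3, -0.7, -2.0]
opening: 29.6
```

Emit:
{"fn": "carry_out", "kwargs": {
  "targets": [
    {"tx": 0, "ty": 0.1, "tz": 0, "turn": 0, "fingers": 2},
    {"tx": 0, "ty": 0.2, "tz": 0, "turn": 0, "fingers": 2},
    {"tx": 0, "ty": 0.2, "tz": 0, "turn": 0, "fingers": 2}
  ]
}}

```text
time: 8.12
position: [473.1, -157.1, 132.1]
orientation: [-1.102, 1.361, -1.362]
force: [-4.5, 2.1, 20.0]
opening: 29.5
```

20 N of contact at the expected height, so the collar is home. Releasing.

Emit:
{"fn": "carry_out", "kwargs": {
  "targets": [
    {"tx": 0, "ty": 0, "tz": 0, "turn": 0, "fingers": 3.5},
    {"tx": 0, "ty": 0, "tz": 0, "turn": 0, "fingers": 4.5},
    {"tx": 0, "ty": 0, "tz": 0, "turn": 0, "fingers": 5.5},
    {"tx": 0, "ty": 0, "tz": 0, "turn": 0, "fingers": 6.5},
    {"tx": 0, "ty": 0, "tz": 0, "turn": 0, "fingers": 7.2},
    {"tx": 0, "ty": 0, "tz": 0, "turn": 0, "fingers": 7.2},
    {"tx": 0, "ty": 0, "tz": 0, "turn": 0, "fingers": 7.2},
    {"tx": 0, "ty": 0, "tz": 0, "turn": 0, "fingers": 7.2}
  ]
}}

```text
time: 8.78
position: [473.0, -157.0, 131.3]
orientation: [-1.103, 1.362, -1.362]
force: [0.2, -0.4, 0.1]
opening: 72.0
```

```bash
python3 - <<'E'
from h import *
s=robot.sense(); print(s["time"],s["position"],s["force"],s["opening"])
w=grab("side");cv2.imwrite("pics/s5.png",cv2.resize(w["im"][180:320,200:360,::-1],None,fx=4,fy=4,interpolation=cv2.INTER_CUBIC))
E
```

```text
8.7833 [ 472.9911847  -157.01771665  131.2984596 ] [ 0.19856142 -0.44952472  0.09044649] 72.00971691894168
```

View pics/s5.png

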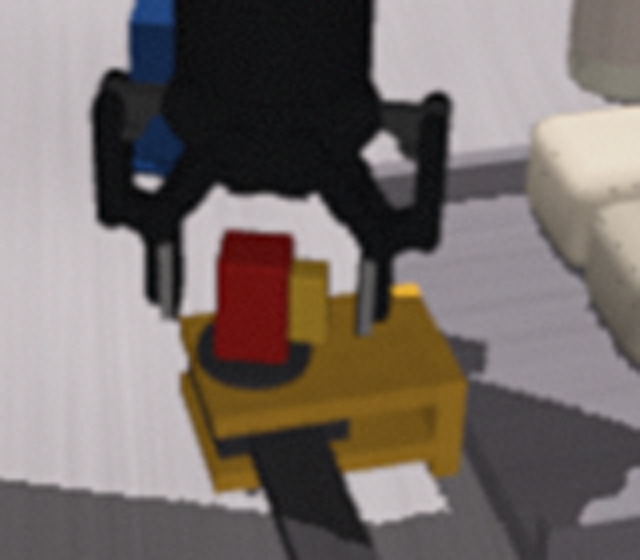

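The button is out (yellow at (308,300)), the collar lies on the fork and the fingers are clear on both sides. Retreating straight up.

Emit:
{"fn": "carry_out", "kwargs": {
  "targets": [
    {"tx": 0, "ty": -1, "tz": 0, "turn": 0, "fingers": 7.2},
    {"tx": 0, "ty": -3, "tz": 0, "turn": 0, "fingers": 7.2},
    {"tx": 0, "ty": -6, "tz": 0, "turn": 0, "fingers": 7.2},
    {"tx": 0, "ty": -9, "tz": 0, "turn": 0, "fingers": 7.2},
    {"tx": 0, "ty": -12, "tz": 0, "turn": 0, "fingers": 7.2},
    {"tx": 2, "ty": -14, "tz": 0, "turn": 0, "fingers": 7.2},
    {"tx": 4, "ty": -15, "tz": 0, "turn": 0, "fingers": 7.2},
    {"tx": 5, "ty": -15, "tz": 0, "turn": 0, "fingers": 7.2},
    {"tx": 5, "ty": -15, "tz": 0, "turn": 0, "fingers": 7.2},
    {"tx": 5, "ty": -15, "tz": 0, "turn": 0, "fingers": 7.2}
  ]
}}

```text
time: 9.67
position: [462.4, -205.6, 280.6]
orientation: [-1.103, 1.363, -1.361]
force: [0.2, 0.3, -0.3]
opening: 72.1
```

```bash
python3 - <<'E'
from h import *
s=robot.sense(); print(s["time"],s["position"],s["force"],s["opening"])
a=grab("wrist");w=grab("side")
f=lambda i:cv2.resize(i[...,::-1],(400,400),interpolation=cv2.INTER_CUBIC)
cv2.imwrite("pics/j6.png",np.hstack([f(w["im"][210:320,210:320]),f(a["im"][20:270,160:410])]))
h=hsv(a);H,S,V=h[...,0],h[...,1],h[...,2]
for nm,m in(("red",((H<8)|(H>172))&(S>120)&(V>40)),("yel",(H>15)&(H<35)&(S>120)&(V>60)),("dark",(V<70))):
    P,_=cloud(a,m);P=P[(np.hypot(P[:,0]-473,P[:,1]+157)<45)]
    for lo,hi in((121.8,130),(150,185)):
        Q=P[(P[:,2]>lo)&(P[:,2]<hi)]
        if len(Q)>20:Q=Q[Q[:,2]>np.percentile(Q[:,2],95)-4];print(nm,lo,len(Q),Q.mean(0).round(1),np.std(Q[:,2]).round(2),cv2.minAreaRect(Q[:,:2].astype(np.float32)))
E
```

```text
9.6667 [ 462.42326745 -205.58634066  280.5525211 ] [ 0.21494149  0.28965987 -0.27508605] 72.12064451812289
red 150 1229 [ 467.9 -156.2  173.7] 0.8 ((468.1484680175781, -156.38917541503906), (27.768577575683594, 29.182119369506836), 78.00601196289062)
yel 121.8 63 [ 475.7 -152.9  125.5] 0.79 ((467.7664794921875, -156.5907745361328), (45.92068099975586, 44.292724609375), 78.1207504272461)
yel 150 360 [ 489.9 -161.2  165.8] 1.13 ((489.3075866699219, -163.28347778320312), (19.81598663330078, 15.300162315368652), 78.66210174560547)
dark 121.8 446 [ 465.  -150.1  125.9] 0.71 ((466.30133056640625, -156.72808837890625), (45.265724182128906, 42.84636306762695), 71.5371322631836)
dark 150 39 [ 470.1 -149.3  171.2] 0.92 ((468.6119079589844, -156.52716064453125), (27.851093292236328, 27.90896224975586), 78.00264739990234)
```

View pics/j6.png

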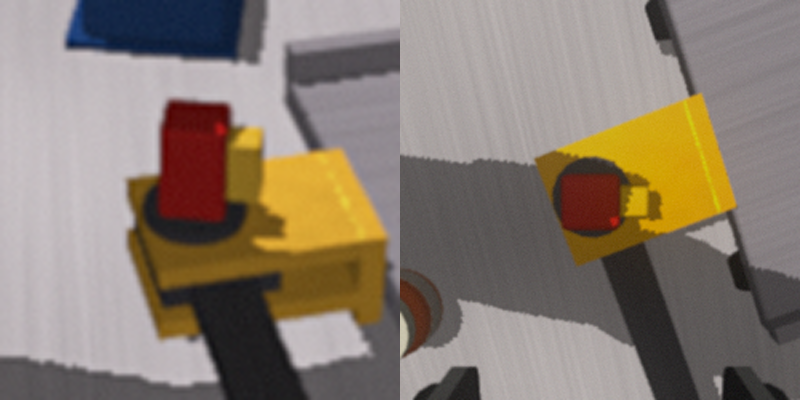

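Collar top is at z≈126 and flat, and grip top is at 173.7, which is the home height (120 + 54). The button is out and the gripper is clear.

```bash
python3 -c "
from h import *
print(robot.close_job(), robot.sense()['time'])"
```

```text
the job is handed in; nothing more can be done
the job is handed in; nothing more can be done
```

The red ball-lock pin is in the coupling with its collar home on the fork and its button sprung out. I handed the job in at about 9.8 s of the 42 s allowed.

- **Grasp and insertion:** I pinched the pin along its button axis (opening 29.6 mm, button flush), lifted it clear of the rack and carried it over the fork. I located the hole from all three cameras and pushed the pin straight down until the collar met the fork at about 20 N. Then I opened the fingers and backed off.
- **Last checks:** The grip's top was at z = 173.7 mm against about 174 expected, and the collar's top was level at about 126 mm. The button stood out, and the wrist force was near zero with the gripper 150 mm above where it let go.
- **What disagreed or stayed unseen:**
  - On release the spring pushed the pin about 5 mm towards -x, within the hole's clearance.
  - The first side-view estimate of the hole was about 8 mm off in y. A closer look corrected it.
  - The locking ball below the fork is out of view. I take it to be out from the button being out and the collar being home.

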